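# Press a spice jar's stopper home with the trigger clamp

## Task

Use the bar clamp beside the cooker to press the wooden stopper fully home in the glass spice jar lying in its cradle: squeeze the trigger stroke by stroke until the stopper is all the way in, and hold the last squeeze for a second with the jaw pressing on it firmly (some 15 newtons; under 10 does not set it, and above 25 the glass cracks). Then press the release tab so that the jaw springs all the way back open. Leave the closed jar lying in the cradle, do not push on the jar or the jaw by hand, and do not disturb the other things.

Things in the scene. Friction and masses are not known exactly. Their poses are not given: they have to be found in the camera images.
- clamp: Trigger bar clamp on a wooden foot board (110 x 320 mm), immovable. Origin: on the worktop below the middle of the handle; z up, y along the bar from handle to jar, x across. In mm: grey head x -25..25, y -95..50, z 30..105; upright fixed handle x -13..13, y -9..9, z 105..190; fixed jaw plate, face y 60, top z 135; cradle floor z 77, cheeks to z 102, y 64..130.
- handle_top (a point): Centre of the top end of the clamp's fixed handle, 190 mm above the worktop; turns with the clamp.
- trigger (a joint): How far the trigger is squeezed (m): it slides along the clamp's -y towards the handle, 0 let go, 0.016 at its end (3 mm from the handle). Its spring takes 3 to 5 N, the bar's return spring 2 to 3 N more; riding up a ratchet tooth adds 1 to 3 N. The rest of the push goes to the jaw one to one. A full squeeze, let go again, walks the jaw one tooth, 12 mm; 1 to 2 mm are lost as slack and give.
- trigger_front (a point): Middle of the trigger's front face (the face away from the handle, to be pushed towards it), 165 mm above the worktop. The trigger is a flat upright bar before the handle: clamp frame x -12..12, y 28..38 mm when let go, z 105..183.
- bar (a joint): How far the bar with the moving jaw has walked towards the head (m), 0 fully open (jaw face at the clamp's y = 199 mm), largest 0.070. A ratchet with 12 mm teeth holds it (what lies past the last tooth is lost when the trigger is let go); released, a light spring slides it back to 0.
- jaw: The moving jaw with its rubber pad, upright on the bar's end, 36 mm wide. It flexes about 1 mm for each 6 N. Its origin is that of the clamp shifted with the bar, not a point on the jaw.
- jaw_face (a point): Centre of the moving jaw's pressing face, 102 mm above the worktop.
- tab (a joint): How far the release tab is pressed down (m), 0 to 0.011. It bobs by up to 4 mm as teeth click past. The jaw is let go once it is 8 to 9 mm down. Its springs need 1 N at first, 4 N at the bottom, and up to some 15 N more if the jaw is still clamped tight. Let the trigger go first.
- tab_top (a point): Centre of the release tab's top, a 34 x 24 mm black pad on a stem at the rear of the head (clamp frame x 0, y -75 mm), 150 mm above the worktop.
- jar: Glass spice jar lying loose in the cradle, 44 mm across, 75 mm long, 180 g, with its stopper. Origin: centre of its base; its y axis runs along the jar to the stopper. The clamp pushes it back until its base meets the stop screw.
- stop (a joint): How far the stop screw's steel disc (22 mm across, 4 mm thick, on the fixed jaw, facing the jar's base) has been screwed out (m), 0 to 0.010: its face is at the clamp's y = 64 mm plus this. It does not yield.
- stopper (a joint): How far the wooden stopper (head 31 mm across, 10 mm thick) still has to go in (m): 0 fully home, head on the jar's rim. It slides in with about 6 N of friction and stays where it is left.
- stopper_face (a point): Centre of the stopper's outer face.
- spice_jar_a: Bystander: closed spice jar, 42 mm across, 90 mm high, standing beside the clamp; origin under its centre.
- spice_jar_b: Bystander: a like jar at the far edge.
- wooden_spoon: Bystander: wooden spoon, 240 mm, lying beside the clamp.
- measuring_spoon: Bystander: plastic measuring spoon, 130 mm, lying before the clamp.
- mill: Bystander: wooden pepper mill, 142 mm high, at the far edge.
- glass_lid: Bystander: glass lid, 196 mm across, resting upside down on its knob.

How it is judged:
By the outcome, as a careful person would: the job done as asked, in the order asked, and still so for the second after the job is handed in, with the robot touching nothing.
It also fails if it takes over 64 s, if anything falls off the work surface, if the arm or the gripper's body presses on something with over 40 N, if the wrist force passes 120 N, or if a joint passes its speed limit or range.

## Robot

A 7-joint arm with a two-finger parallel gripper is mounted at the origin on the work surface. World frame = base frame: x ahead of the robot, y to its left, z up, the work surface at z = 0. Lengths are in m, angles in rad, forces in N, time in s.
With the tool pointing down it reaches from about 0.4 to 0.9 m from the base axis. Payload 5.5 kg.
Tool frame: the origin (TCP) lies between the finger pads; the fingertips stand 11 mm ahead of it and the grasp point (between the pads) lies 8 mm behind it; z points along the fingers, y is the direction in which the jaws open and shut (so a half turn about z gives the same grasp; the last joint's range is limited). The gripper opens to 92 mm and grips with 3 to 60 N. Pads are 19 mm wide; open, the fingers measure 130 mm over their backs; the gripper's body (75 mm by 190 mm) begins 47 mm behind the grasp point.
Start: joints at [-0.943, 0.501, -0.427, 1.55, 0.221, 1.138, -0.21], TCP at [0.232, 0.607, 0.238] pointing down, gripper open.
Joint ranges: [-2.88, 2.88], [-0.31, 2.03], [-1.54, 1.56], [0.2, 2.42], [-1.41, 4.55], [0.19, 2.02], [-2.57, 2.57]. Speed limits (rad/s): [2.57, 2.57, 3.14, 3.14, 3.14, 3.14, 3.14].

## Interface

Orientations are given as a rotation vector (axis times angle).
In Python, from workcell import env, imaging, order gives the robot as it stands.
- The arm moves only by the tool servo_tool, never from a script. Its argument "increments" is a list of rows, each an object of numbers: "x", "y", "z": the shift along the tool's x, y, z in cm; "turn": the turn about the tool's z in degrees. A call has 1 to 8 rows; each row is the pose to reach, as a shift and turn from the pose commanded when the call began, along the tool's axes at that moment; what a row does not reach only later rows make up. A row lasts 1/12 s, in which the tool goes at most 41.7 mm and 7.16 degrees, less where a joint would pass 70% of its speed; a pose out of reach is approached as far as the arm can. A call with a gripper value outside its range is refused whole. "grip" is the gripper's target within -1 to 1 (fully open at 1, half-way at 0, shut at -1), set as the call begins (left out, the last holds). The fingers move at their own pace and stop on an object; "force" is the grip in N (left out, the last holds). Time passes only in rows, so rows that repeat a pose let the fingers close. It gives the time, the measured TCP pose, the force and the opening at its end, in the units of the state.
- env.get_state(): the state, without advancing time (a new reading comes with each control period).
- imaging.get_image(name): name is "scene" or "top" or "wrist"; returns (picture, depth): 400x640x3 uint8, blue, green, red; 400x640 float32, m along the optical axis (not along the pixel's ray), 0 where there is no reading.
- imaging.get_calibration(name): a dict with "fx", "fy", "cx", "cy" (pixels), "rvec" (rotation vector, rad) and "tvec" (3), from world to camera coordinates, as OpenCV has them; the wrist camera has in their place "mount" (4x4, takes a point from camera to tool coordinates, whose origin is the TCP and whose axes are the flange's). Camera axes: x right, y down, z forward; pixel columns grow to the right and rows downward; lengths in m; the calibration is good to about 2 mm. A picture is of the moment at which its call begins: read the wrist's pose just before it. get_calibration takes no time and is no camera call.
- order.sign_off(): hands the job in, once; it reports no verdict.
The state is a dict: "time_s": time; "qpos": joint angles; "qd": joint speeds; "joint_efforts": joint torques, N m; "eef_pos": TCP position; "eef_rot": TCP orientation; "ft_force": force on the tool from outside, world axes, zero at the start; "torque": the same for the moment, N m; "opening": finger opening in m.
Only numpy, scipy, OpenCV 4.12 (cv2) and the standard library are available. Lean on these libraries where they do the work, as an engineer would, in place of code of your own. Each camera call takes 0.05 s, during which the arm holds its last target.

## Working session

There is one attempt and no reset: what is moved stays moved. The work goes in short steps, Python scripts to look and compute and a tool call to move; the robot and the scene stay as the last step left them, time stands still between calls to the robot, and variables do not carry over. Pictures are saved under pics/ and viewed, and the job is handed in when it is done.

Besides the shell and the picture viewer there is one more tool, called in YAML: its name, and indented under it one key for each argument. servo_tool: Moves the arm, as the interface text tells. Its arguments: {"type":"object","properties":{"increments":{"type":"array","items":{"type":"object","properties":{"x":{"type":"number"},"y":{"type":"number"},"z":{"type":"number"},"turn":{"type":"number"}}}},"grip":{"type":"number"},"force":{"type":"number"}},"required":["increments"]}

```bash
mkdir -p pics; ls
cat > h.py <<'E'
import numpy as np, cv2
from workcell import env, imaging, order
from scipy.spatial.transform import Rotation as R
def grab(n,tag):
    s=env.get_state(); p,d=imaging.get_image(n); cv2.imwrite(f'pics/{tag}.png',p); np.savez(f'pics/{tag}.npz',p=p,d=d,pos=s['eef_pos'],rot=s['eef_rot']); return p,d
def pts(n,d,pos=None,rot=None):
    c=imaging.get_calibration(n); v,u=np.mgrid[:400,:640]
    P=np.stack([(u-c['cx'])/c['fx']*d,(v-c['cy'])/c['fy']*d,d],-1)
    if 'mount' in c:
        M=np.array(c['mount']); Pt=P@M[:3,:3].T+M[:3,3]; return Pt@R.from_rotvec(rot).as_matrix().T+np.array(pos)
    Rm=R.from_rotvec(np.ravel(c['rvec'])).as_matrix(); return (P-np.ravel(c['tvec']))@Rm
E
python3 - <<'E'
from h import *
print(env.get_state())
for n in ['scene','top','wrist']:
    grab(n,n+'0'); print(imaging.get_calibration(n))
E
```

```text
pics
{'time_s': 0.0, 'qpos': array([-0.94281357,  0.501884  , -0.42680322,  1.55144155,  0.22080589,
        1.13831004, -0.21030454]), 'qd': array([-0.00046375, -0.00152019,  0.00131365, -0.00097148,  0.00071573,
        0.00089627, -0.00126387]), 'joint_efforts': array([ 3.21558646e-04, -5.66604781e+01, -5.81563622e+00, -2.79112852e+01,
       -6.85299374e-02,  3.09151865e-02,  1.73562980e-04]), 'eef_pos': array([0.2316776 , 0.60657816, 0.23666025]), 'eef_rot': array([-5.69653725e-01, -3.08907281e+00,  3.03849615e-03]), 'ft_force': array([ 0.55388792, -0.72318565, -0.05521351]), 'torque': array([0.01369667, 0.02000286, 0.02730978]), 'opening': 0.09147220986891771}
{'fx': 422.36813640263654, 'fy': 422.36813640263654, 'cx': 319.24730905849077, 'cy': 193.42823334176376, 'rvec': array([ 1.12588403,  2.15599993, -1.13038588]), 'tvec': array([ 0.43396474, -0.13576774,  1.61985073])}
{'fx': 447.0711444961773, 'fy': 447.0711444961773, 'cx': 318.03051944009763, 'cy': 198.32857274536826, 'rvec': array([ 2.21399345, -1.99806995,  0.21531581]), 'tvec': array([-0.15151691,  0.58435758,  1.13050454])}
{'fx': 337.82067221885256, 'fy': 337.82067221885256, 'cx': 328.0054607346723, 'cy': 199.98843152937638, 'mount': array([[-5.38003997e-04, -9.55764380e-01, -2.94132897e-01,
         7.91857047e-02],
       [ 9.99999755e-01, -3.82272988e-04, -5.86948829e-04,
         3.03921261e-04],
       [ 4.48545722e-04, -2.94133141e-01,  9.55764351e-01,
        -1.47336963e-01],
       [ 0.00000000e+00,  0.00000000e+00,  0.00000000e+00,
         1.00000000e+00]])}
```

View pics/scene0.png

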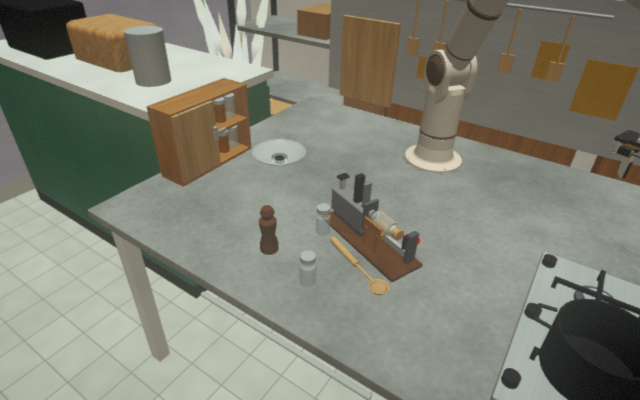

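View pics/top0.png

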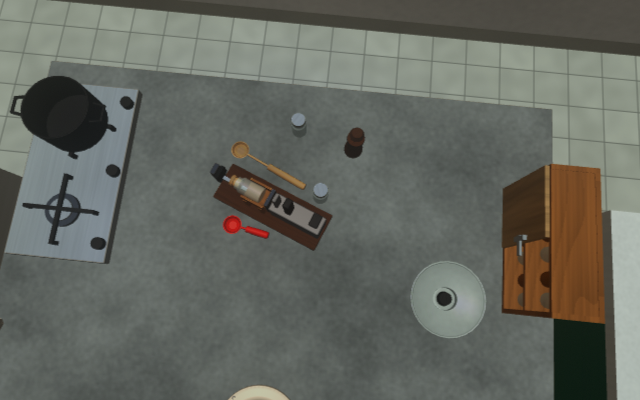

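View pics/wrist0.png

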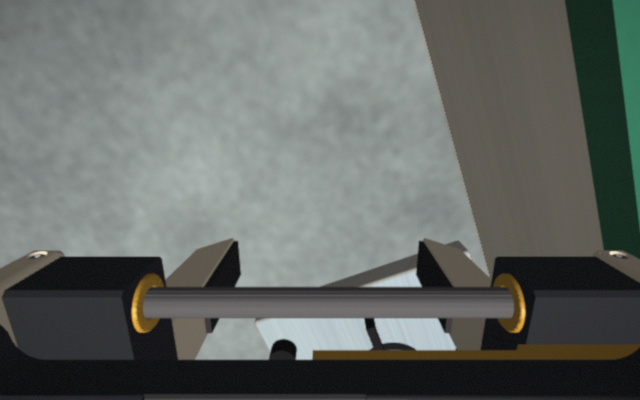

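The scene and top pictures show the clamp (top view about x 215-330, y 165-248). The jar end is upper-left and the handle and tab are lower-right. The red measuring spoon is below it, the wooden spoon and a jar above.

Run:
```python
from h import *
f=np.load('pics/top0.npz'); P=pts('top',f['d']); p=f['p']
np.set_printoptions(precision=4,suppress=True)
for (u,v) in [(260,390),(218,173),(283,202),(289,207),(315,220),(320,190),(222,210),(315,245)]: print((u,v),P[v,u],p[v,u])
c=p[155:255,205:340]; cv2.imwrite('pics/topz.png',cv2.resize(c,None,fx=5.9,fy=5.9,interpolation=cv2.INTER_CUBIC)[:600])
# foot board: brown, low
hsv=cv2.cvtColor(p,cv2.COLOR_BGR2HSV)
z=P[...,2]
m=(z>0.008)&(z<0.04)&(np.arange(640)[None]>200)&(np.arange(640)[None]<345)&(np.arange(400)[:,None]>150)&(np.arange(400)[:,None]<260)
print(hsv[210,222],hsv[243,312],z[m].mean())
g=np.load('pics/scene0.npz'); c=g['p'][160:285,310:435]; cv2.imwrite('pics/scz.png',cv2.resize(c,None,fx=4.7,fy=4.7,interpolation=cv2.INTER_CUBIC))
```

```text
(260, 390) [0.096  0.0059 0.0137] [165 193 193]
(218, 173) [0.6231 0.1686 0.1241] [31 32 31]
(283, 202) [ 0.5691 -0.0033  0.1036] [88 93 97]
(289, 207) [ 0.5419 -0.0269  0.1891] [23 24 26]
(315, 220) [ 0.5235 -0.0906  0.1504] [39 42 43]
(320, 190) [ 0.6138 -0.0943  0.0884] [146 138 126]
(222, 210) [0.5488 0.1726 0.0021] [88 92 88]
(315, 245) [ 0.4776 -0.0951  0.0101] [28 37 56]
[60 11 92] [ 10 125  57] 0.012596776390359532
```

View pics/topz.png

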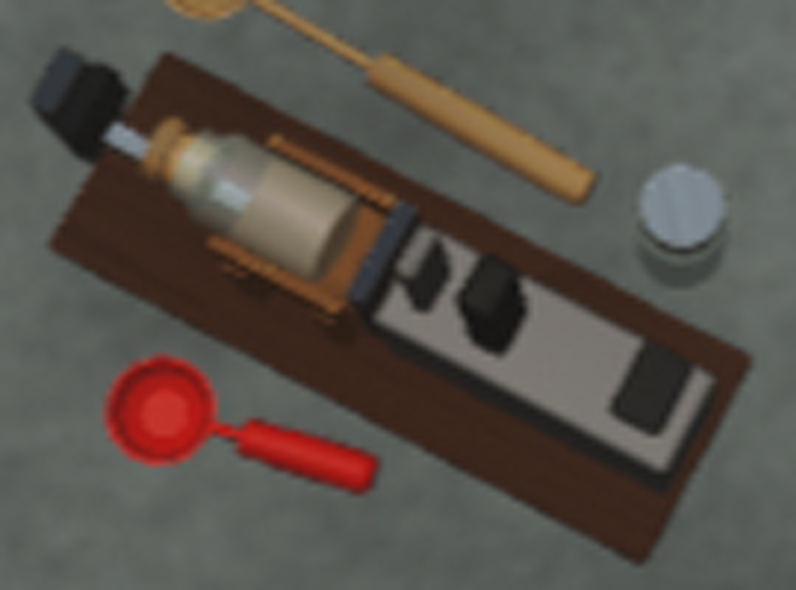

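View pics/scz.png

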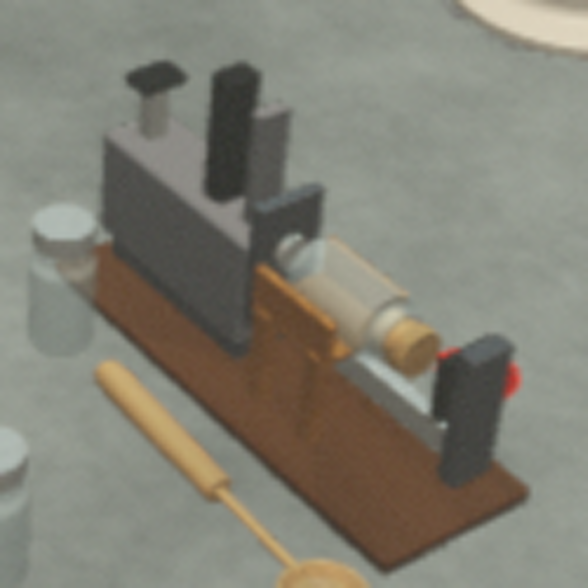

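Run:
```python
from h import *
np.set_printoptions(precision=4,suppress=True)
f=np.load('pics/top0.npz'); P=pts('top',f['d']); z=P[...,2]
roi=(P[...,0]>.44)&(P[...,0]<.68)&(P[...,1]>-.14)&(P[...,1]<.22)
def rect(lo,hi,zt,name):
    m=roi&(z>lo)&(z<hi)
    n,l,s,c=cv2.connectedComponentsWithStats(m.astype(np.uint8)); 
    for i in range(1,n):
        if s[i,4]<8: continue
        q=P[l==i][:,:2]; r=cv2.minAreaRect((q*1000).astype(np.float32)); print(name,s[i,4],'cen',r[0],'size',r[1],'ang',r[2],'z',z[l==i].mean(),'mean',q.mean(0))
rect(.005,.03,0,'board'); rect(.098,.112,0,'head'); rect(.184,.195,0,'handle'); rect(.178,.1865,0,'trig');rect(.144,.155,0,'tab'); rect(.115,.14,0,'jawish')
```

```text
board 2202 cen (574.6390991210938, 32.895233154296875) size (320.44805908203125, 113.32355499267578) ang 67.53734588623047 z 0.010775321778277334 mean [0.5667 0.0438]
board 259 cen (658.9044189453125, 3.6583900451660156) size (117.22903442382812, 21.120433807373047) ang 67.21580505371094 z 0.016258071837683654 mean [ 0.6565 -0.001 ]
board 27 cen (600.1853637695312, -98.12425231933594) size (11.260214805603027, 36.22923278808594) ang 8.856332778930664 z 0.017561597394996773 mean [ 0.5979 -0.0975]
board 340 cen (497.335205078125, 100.02397155761719) size (127.6159896850586, 48.77593231201172) ang 69.38336944580078 z 0.013089961667447688 mean [0.5036 0.1011]
head 24 cen (626.04052734375, 161.58804321289062) size (3.640664577484131, 34.13853454589844) ang 68.72354125976562 z 0.1046778032059637 mean [0.6257 0.1624]
head 287 cen (595.7174682617188, 87.76275634765625) size (108.22354125976562, 57.848907470703125) ang 67.81892395019531 z 0.10479997741204683 mean [0.5912 0.0863]
head 9 cen (619.0072021484375, 111.99092864990234) size (9.811882972717285, 5.704914093017578) ang 46.3274612426757
[... 808 characters left out ...]
99194336 z 0.12726838323796696 mean [0.6287 0.1711]
jawish 254 cen (592.7133178710938, 83.59706115722656) size (68.57669067382812, 32.79863739013672) ang 72.07254028320312 z 0.118240276852772 mean [0.5931 0.0824]
jawish 99 cen (571.3259887695312, 28.54485321044922) size (10.226503372192383, 47.21461486816406) ang 69.58141326904297 z 0.13067591441059 mean [0.5707 0.0278]
jawish 18 cen (560.7471313476562, 5.503345966339111) size (6.607465744018555, 23.55885124206543) ang 50.539913177490234 z 0.1273567951134743 mean [0.5593 0.0058]
jawish 23 cen (545.4259033203125, -26.91667938232422) size (10.797043800354004, 27.35301971435547) ang 41.288089752197266 z 0.1257115544055928 mean [ 0.5434 -0.0255]
```

```bash
cat >> h.py <<'E'
A=np.deg2rad(67.75); ey=np.array([np.cos(A),np.sin(A),0]); ex=np.array([np.sin(A),-np.cos(A),0]); O=np.array([.5504,-.0225,0])
def C2W(x,y,z): return O+ex*x+ey*y+np.array([0,0,z])
def W2C(p): q=np.asarray(p)-O; return np.stack([q@ex,q@ey,q[...,2]],-1)
def go(xyz):
    s=env.get_state(); Rm=R.from_rotvec(s['eef_rot']).as_matrix()
    d=Rm.T@(C2W(*xyz)-s['eef_pos'])*100
    print('t',s['time_s'],'tcp clamp mm',W2C(s['eef_pos'])*1000,'shift cm',d,'yaw err to clamp y deg',np.rad2deg(np.arctan2(Rm[:,0]@ex,Rm[:,0]@ey)),'tilt',Rm[:,2],'F clamp',np.array(s['ft_force'])@np.array([ex,ey,[0,0,1]]).T, 'open',s['opening'],'q',s['qpos'])
np.set_printoptions(precision=4,suppress=True)
E
python3 -c "
from h import *
go((0,.062,.237))"
```

```text
t 0.15 tcp clamp mm [-533.2222  461.7342  236.9169] shift cm [-52.3625 -41.2226   0.0503] yaw err to clamp y deg -91.35439923705378 tilt [-0.0006 -0.0014 -1.    ] F clamp [-0.0277  0.9135  0.3696] open 0.09214398278542946 q [-0.9428  0.5017 -0.4268  1.5512  0.2208  1.1383 -0.2103]
```

servo_tool:
  increments:
    - {"x": -2,"y": -1.5,"turn": 4}
    - {"x": -5,"y": -3.9,"turn": 10}
    - {"x": -8.2,"y": -6.4,"turn": 17}
    - {"x": -11.4,"y": -8.9,"turn": 24}
    - {"x": -14.6,"y": -11.4,"turn": 31}
    - {"x": -17.8,"y": -13.9,"turn": 38}
    - {"x": -21,"y": -16.4,"turn": 45}
    - {"x": -24.2,"y": -18.9,"turn": 52}
  grip: -1
  force: 30

```text
invalid input
```

```bash
python3 -c "
from h import *
go((0,.062,.237))"
```

```text
t 0.15 tcp clamp mm [-533.2222  461.7342  236.9169] shift cm [-52.3625 -41.2226   0.0503] yaw err to clamp y deg -91.35439923705378 tilt [-0.0006 -0.0014 -1.    ] F clamp [-0.0277  0.9135  0.3696] open 0.09214398278542946 q [-0.9428  0.5017 -0.4268  1.5512  0.2208  1.1383 -0.2103]
```

servo_tool:
  increments:
    - {"x": -2,"y": -1.5,"z": 0,"turn": 4}
    - {"x": -5,"y": -3.9,"z": 0,"turn": 10}
    - {"x": -8.2,"y": -6.4,"z": 0,"turn": 17}
    - {"x": -11.4,"y": -8.9,"z": 0,"turn": 24}
    - {"x": -14.6,"y": -11.4,"z": 0,"turn": 31}
    - {"x": -17.8,"y": -13.9,"z": 0,"turn": 38}
    - {"x": -21,"y": -16.4,"z": 0,"turn": 45}
    - {"x": -24.2,"y": -18.9,"z": 0,"turn": 52}
  grip: -1
  force: 30

```text
time_s: 0.82
eef_pos: [0.3911, 0.3424, 0.2377]
eef_rot: [-1.874, -2.521, -0.0]
ft_force: [1.2, 0.6, 0.8]
opening: 0.0432
```

```bash
python3 -c "
from h import *
go((0,.062,.237))"
```

```text
t 0.8167 tcp clamp mm [-285.6375  277.3898  237.723 ] shift cm [-34.7161   8.6375   0.0692] yaw err to clamp y deg -39.00960072041984 tilt [ 0.      0.0001 -1.    ] F clamp [0.9345 0.9903 0.783 ] open 0.04316402027523592 q [-0.6137  0.2435 -0.1825  1.8824  0.0513  1.02   -0.5253]
```

servo_tool:
  increments:
    - {"x": -3.9,"y": 1,"z": 0,"turn": 5}
    - {"x": -7.8,"y": 2,"z": 0,"turn": 10}
    - {"x": -11.7,"y": 3,"z": 0,"turn": 15}
    - {"x": -15.6,"y": 4,"z": 0,"turn": 20}
    - {"x": -19.5,"y": 5,"z": 0,"turn": 25}
    - {"x": -23.4,"y": 6,"z": 0,"turn": 30}
    - {"x": -27.3,"y": 7,"z": 0,"turn": 35}
    - {"x": -31,"y": 7.7,"z": 0,"turn": 39}

```text
time_s: 1.48
eef_pos: [0.5562, 0.0685, 0.2377]
eef_rot: [2.607, 1.753, 0.0]
ft_force: [0.4, 0.9, 0.0]
opening: 0.0002
```

```bash
python3 -c "
from h import *
go((0,.062,.237))
grab('wrist','w1')"
```

```text
t 1.4833 tcp clamp mm [-29.0862  86.4626 237.6998] shift cm [-2.4504  2.9051  0.0713] yaw err to clamp y deg -0.0821637575525473 tilt [ 0.0004 -0.0002 -1.    ] F clamp [0.0019 0.9238 0.0028] open 0.0002485366483505363 q [-0.2549  0.3082  0.1027  1.7952 -0.0358  1.0396 -0.5258]
```

View pics/w1.png

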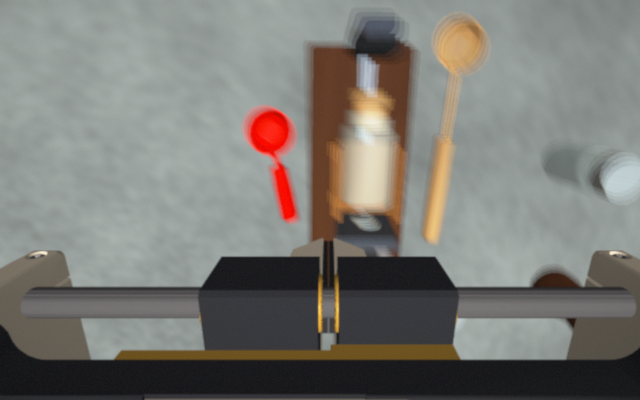

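The wrist picture is blurred by motion but shows the clamp head-on: jaw at (378,35), stopper (370,105), jar (368,160). Next I centre the tool on it.

servo_tool:
  increments:
    - {"x": -1.2,"y": 1.5,"z": 0,"turn": 0}
    - {"x": -2.4,"y": 2.9,"z": 0,"turn": 0}
    - {"x": -2.4,"y": 2.9,"z": 0,"turn": 0}
    - {"x": -2.4,"y": 2.9,"z": 0,"turn": 0}

```text
time_s: 1.87
eef_pos: [0.573, 0.0368, 0.2373]
eef_rot: [-2.604, -1.756, 0.001]
ft_force: [-0.4, 0.1, 0.5]
opening: 0.0005
```

```bash
python3 -c "
from h import *
go((0,.062,.165))
p,d=grab('wrist','w2')
s=env.get_state(); P=W2C(pts('wrist',d,s['eef_pos'],s['eef_rot']))*1000
for u in range(318,352,4):
  pass
for v in range(5,270,6): print(v,[tuple(np.round(P[v,u]).astype(int)) for u in (322,328,334)])
cv2.imwrite('pics/w2z.png',cv2.resize(p[0:270,240:440],None,fx=2.2,fy=2.2,interpolation=cv2.INTER_CUBIC))"
```

```text
t 1.8667 tcp clamp mm [ -1.488   63.436  237.2862] shift cm [-0.1404  0.1536  7.2286] yaw err to clamp y deg -0.23455807345384855 tilt [-0.0009 -0.0002 -1.    ] F clamp [-0.3543 -0.078   0.4843] open 0.000471256749392631 q [-0.2058  0.3339  0.1178  1.7614 -0.0443  1.0497 -0.4566]
5 [(np.int64(-7), np.int64(204), np.int64(125)), (np.int64(-3), np.int64(204), np.int64(124)), (np.int64(1), np.int64(204), np.int64(124))]
11 [(np.int64(-7), np.int64(201), np.int64(120)), (np.int64(-3), np.int64(201), np.int64(120)), (np.int64(1), np.int64(201), np.int64(120))]
17 [(np.int64(-7), np.int64(201), np.int64(102)), (np.int64(-3), np.int64(201), np.int64(101)), (np.int64(2), np.int64(201), np.int64(102))]
23 [(np.int64(-9), np.int64(214), np.int64(13)), (np.int64(-3), np.int64(203), np.int64(70)), (np.int64(2), np.int64(203), np.int64(70))]
29 [(np.int64(-9), np.int64(208), np.int64(12)), (np.int64(-3), np.int64(198), np.int64(71)), (np.int64(2), np.int64(199), np.int64(70))]
35 [(np.int64(-9), np.int64(203), np.int64(13)), (np.int64(-3), np.int64(194), np.int64(70)), (np.int64(2), np.int64(194)
[... 4772 characters left out ...]
29))]
245 [(np.int64(-5), np.int64(76), np.int64(235)), (np.int64(-2), np.int64(75), np.int64(232)), (np.int64(1), np.int64(76), np.int64(235))]
251 [(np.int64(-5), np.int64(76), np.int64(242)), (np.int64(-2), np.int64(75), np.int64(240)), (np.int64(1), np.int64(76), np.int64(242))]
257 [(np.int64(-5), np.int64(76), np.int64(248)), (np.int64(-2), np.int64(75), np.int64(246)), (np.int64(1), np.int64(74), np.int64(245))]
263 [(np.int64(-4), np.int64(76), np.int64(254)), (np.int64(-2), np.int64(74), np.int64(251)), (np.int64(1), np.int64(75), np.int64(251))]
269 [(np.int64(-4), np.int64(76), np.int64(258)), (np.int64(-2), np.int64(75), np.int64(257)), (np.int64(1), np.int64(75), np.int64(257))]
```

View pics/w2z.png

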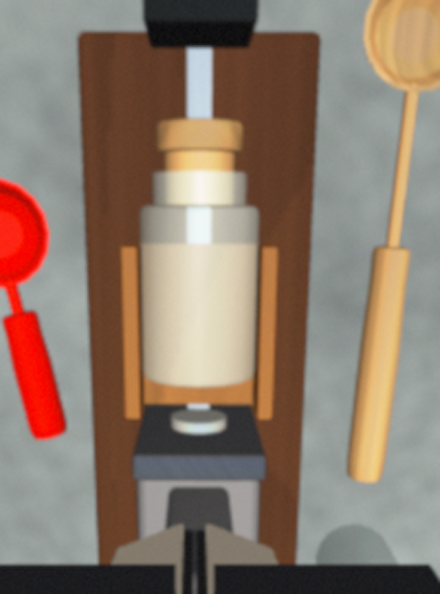

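The wrist close-up shows the jaw face (zoom row 45), stopper head (row 120-150), jar base (row 385) and stop disc (row 420). The stop stands out about 3-4 mm, so total travel is about 46-48 mm, roughly four strokes. I lower in front of the trigger.

servo_tool:
  increments:
    - {"x": 0,"y": 0.15,"z": 2.5,"turn": 0}
    - {"x": 0,"y": 0.15,"z": 5.5,"turn": 0}
    - {"x": 0,"y": 0.15,"z": 7.2,"turn": 0}
    - {"x": 0,"y": 0.15,"z": 7.2,"turn": 0}
    - {"x": 0,"y": 0.15,"z": 7.2,"turn": 0}

```text
time_s: 2.33
eef_pos: [0.5734, 0.0386, 0.165]
eef_rot: [-2.6, -1.761, 0.003]
ft_force: [0.1, -0.3, 1.1]
opening: 0.0003
```

```bash
python3 -c "
from h import *
go((0,.05,.165))"
```

```text
t 2.3333 tcp clamp mm [ -1.8177  65.2265 165.0408] shift cm [-1.5241  0.1693  0.0046] yaw err to clamp y deg -0.4688266364918117 tilt [-0.0026  0.0003 -1.    ] F clamp [ 0.23   -0.2438  1.0736] open 0.0002649802065461717 q [-0.2002  0.4182  0.1094  1.823  -0.0571  0.906  -0.4449]
```

servo_tool:
  increments:
    - {"x": -0.7,"y": 0.15,"z": 0,"turn": 0}
    - {"x": -1.3,"y": 0.15,"z": 0,"turn": 0}
    - {"x": -1.7,"y": 0.15,"z": 0,"turn": 0}
    - {"x": -2.1,"y": 0.15,"z": 0,"turn": 0}
    - {"x": -2.5,"y": 0.15,"z": 0,"turn": 0}
    - {"x": -2.8,"y": 0.15,"z": 0,"turn": 0}
    - {"x": -2.8,"y": 0.15,"z": 0,"turn": 0}

```text
time_s: 2.92
eef_pos: [0.5673, 0.0118, 0.1675]
eef_rot: [2.602, 1.759, 0.008]
ft_force: [2.4, 4.5, -0.7]
opening: 0.0004
```

```bash
python3 -c "
from h import *
go((0,.05,.165))"
```

```text
t 2.9167 tcp clamp mm [  2.606   38.1556 167.4685] shift cm [ 1.1851 -0.2538  0.2508] yaw err to clamp y deg -0.3701525662920345 tilt [ 0.0047  0.0025 -1.    ] F clamp [ 0.4902  5.0809 -0.7236] open 0.0004255659374909515 q [-0.1606  0.3993  0.1171  1.846  -0.0612  0.8949 -0.3965]
```

servo_tool:
  increments:
    - {"x": -0.3,"y": -0.2,"z": 0,"turn": 0}
    - {"x": -0.5,"y": -0.2,"z": 0,"turn": 0}
    - {"x": -0.5,"y": -0.2,"z": 0,"turn": 0}

```text
time_s: 3.17
eef_pos: [0.5647, 0.0084, 0.1677]
eef_rot: [2.601, 1.759, 0.012]
ft_force: [5.3, 4.7, -2.2]
opening: 0.0005
```

```bash
python3 -c "
from h import *
go((0,.05,.165))
p,d=grab('wrist','w3')
p,d=grab('scene','s3')
cv2.imwrite('pics/s3z.png',cv2.resize(p[160:285,310:435],None,fx=4.7,fy=4.7,interpolation=cv2.INTER_CUBIC))"
```

```text
t 3.1667 tcp clamp mm [  1.5449  34.0497 167.7462] shift cm [ 1.5946 -0.145   0.2823] yaw err to clamp y deg -0.39545462547263 tilt [ 0.0071  0.0029 -1.    ] F clamp [ 3.1054  6.3292 -2.1879] open 0.0005115693258871776 q [-0.1559  0.3934  0.118   1.8543 -0.0613  0.89   -0.39  ]
```

View pics/s3z.png

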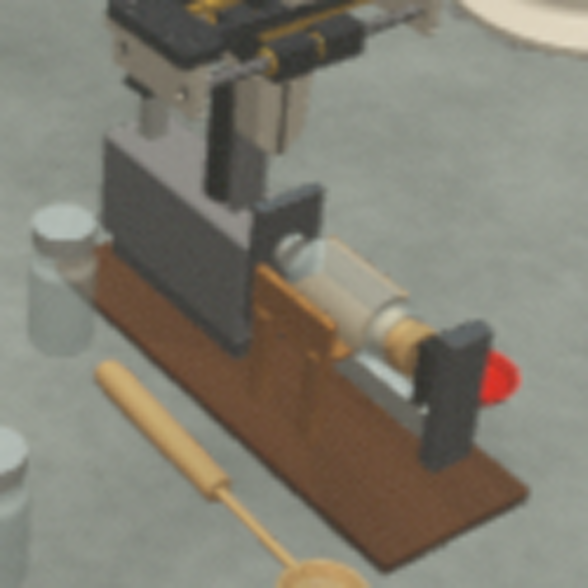

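View pics/w3.png

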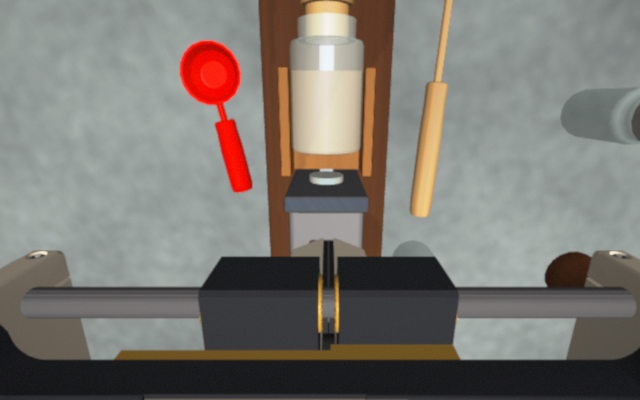

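The scene view shows the fingers on the trigger and the jaw (450,390) moving in. The jar is still in place.

servo_tool:
  increments:
    - {"x": -0.2,"y": -0.1,"z": 0,"turn": 0}
    - {"x": -0.4,"y": -0.1,"z": 0,"turn": 0}
    - {"x": -0.4,"y": -0.1,"z": 0,"turn": 0}

```text
time_s: 3.52
eef_pos: [0.5643, 0.008, 0.1679]
eef_rot: [2.599, 1.762, 0.019]
ft_force: [9.0, 11.1, -6.2]
opening: 0.0003
```

```bash
python3 -c "
from h import *
go((0,.05,.165))"
```

```text
t 3.5167 tcp clamp mm [  1.2717  33.4732 167.9294] shift cm [ 1.6509 -0.1147  0.3076] yaw err to clamp y deg -0.5183411535274124 tilt [ 0.0111  0.0057 -0.9999] F clamp [ 4.1673 13.6592 -6.1929] open 0.00030080829197271484 q [-0.1524  0.3901  0.1164  1.8588 -0.0639  0.8848 -0.3841]
```

servo_tool:
  increments:
    - {"x": 0.4,"y": 0,"z": 0,"turn": 0}
    - {"x": 0.9,"y": 0,"z": 0,"turn": 0}
    - {"x": 1.4,"y": 0,"z": 0,"turn": 0}
    - {"x": 1.9,"y": 0,"z": 0,"turn": 0}
    - {"x": 2.3,"y": 0,"z": 0,"turn": 0}
    - {"x": 2.3,"y": 0,"z": 0,"turn": 0}
    - {"x": 2.3,"y": 0,"z": 0,"turn": 0}

```text
time_s: 4.1
eef_pos: [0.5672, 0.0242, 0.1654]
eef_rot: [-2.603, -1.758, 0.003]
ft_force: [-0.3, 3.4, 2.0]
opening: 0.001
```

```bash
python3 -c "
from h import *
go((0,.0335,.165))
p,d=grab('scene','s4')
cv2.imwrite('pics/s4z.png',cv2.resize(p[160:285,310:435],None,fx=4.7,fy=4.7,interpolation=cv2.INTER_CUBIC))"
```

```text
t 4.1 tcp clamp mm [ -2.1543  49.5844 165.358 ] shift cm [-1.6096  0.2059  0.0372] yaw err to clamp y deg -0.34010854885012415 tilt [-0.0017 -0.0005 -1.    ] F clamp [-1.5536  3.0079  1.9606] open 0.001026053285839303 q [-0.1816  0.4061  0.1145  1.8411 -0.0573  0.8992 -0.423 ]
```

View pics/s4z.png

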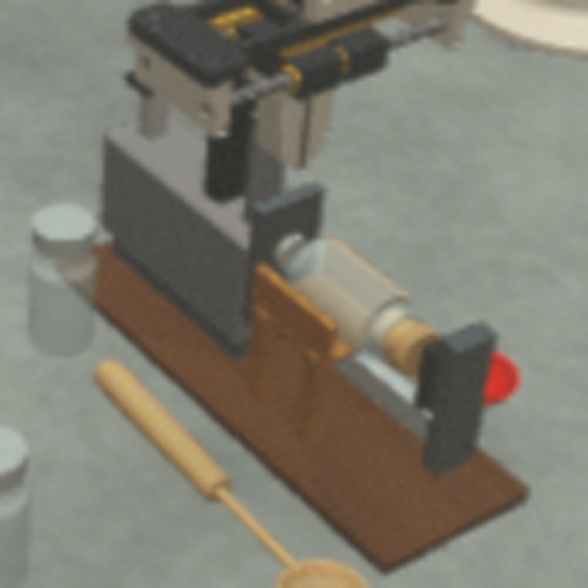

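servo_tool:
  increments:
    - {"x": 0.4,"y": 0.2,"z": 0,"turn": 0}
    - {"x": 0.4,"y": 0.2,"z": 0,"turn": 0}
    - {"x": 0,"y": 0.2,"z": 0,"turn": 0}
    - {"x": -0.5,"y": 0.2,"z": 0,"turn": 0}
    - {"x": -1.0,"y": 0.1,"z": 0,"turn": 0}
    - {"x": -1.4,"y": 0.1,"z": 0,"turn": 0}
    - {"x": -1.8,"y": 0,"z": 0,"turn": 0}
    - {"x": -1.9,"y": 0,"z": 0,"turn": 0}

```text
time_s: 4.82
eef_pos: [0.5628, 0.0087, 0.1661]
eef_rot: [2.602, 1.76, 0.008]
ft_force: [7.3, 7.9, -5.7]
opening: 0.0003
```

```bash
python3 -c "
from h import *
go((0,.0335,.165))"
```

```text
t 4.8167 tcp clamp mm [ -0.366   33.5313 166.098 ] shift cm [-0.0039  0.0362  0.1099] yaw err to clamp y deg -0.3907155882107405 tilt [ 0.0046  0.0028 -1.    ] F clamp [ 3.7474 10.0708 -5.7351] open 0.0002856718707807413 q [-0.1564  0.3938  0.1177  1.8582 -0.0614  0.8883 -0.3906]
```

servo_tool:
  increments:
    - {"x": -0.15,"y": 0,"z": 0,"turn": 0}
    - {"x": -0.15,"y": 0,"z": 0,"turn": 0}
    - {"x": 0.4,"y": 0,"z": 0,"turn": 0}
    - {"x": 0.9,"y": 0,"z": 0,"turn": 0}
    - {"x": 1.4,"y": 0,"z": 0,"turn": 0}
    - {"x": 1.9,"y": 0,"z": 0,"turn": 0}
    - {"x": 2.3,"y": 0,"z": 0,"turn": 0}
    - {"x": 2.3,"y": 0,"z": 0,"turn": 0}

```text
time_s: 5.48
eef_pos: [0.5689, 0.0286, 0.1654]
eef_rot: [-2.602, -1.76, 0.002]
ft_force: [-0.5, 0.3, 0.3]
opening: 0.0003
```

```bash
python3 -c "
from h import *
go((0,.0335,.165))
p,d=grab('scene','s5')
cv2.imwrite('pics/s5z.png',cv2.resize(p[160:285,310:435],None,fx=4.7,fy=4.7,interpolation=cv2.INTER_CUBIC))"
```

```text
t 5.4833 tcp clamp mm [ -2.2309  54.3177 165.3606] shift cm [-2.0832  0.2091  0.0377] yaw err to clamp y deg -0.3864251781449427 tilt [-0.0016 -0.0003 -1.    ] F clamp [-0.5592  0.1248  0.314 ] open 0.00030010346695548103 q [-0.1874  0.4091  0.1127  1.8364 -0.0569  0.9008 -0.4301]
```

View pics/s5z.png

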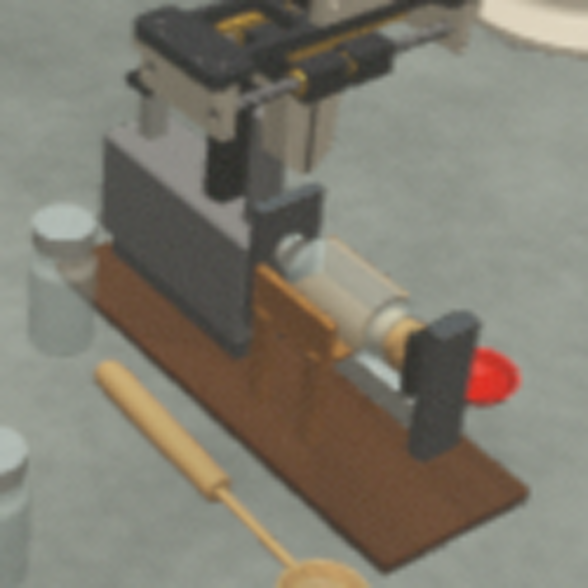

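servo_tool:
  increments:
    - {"x": -0.5,"y": 0.2,"z": 0,"turn": 0}
    - {"x": -0.9,"y": 0.2,"z": 0,"turn": 0}
    - {"x": -1.2,"y": 0.2,"z": 0,"turn": 0}
    - {"x": -1.5,"y": 0.2,"z": 0,"turn": 0}
    - {"x": -1.8,"y": 0.2,"z": 0,"turn": 0}
    - {"x": -2.0,"y": 0.2,"z": 0,"turn": 0}
    - {"x": -2.2,"y": 0.2,"z": 0,"turn": 0}
    - {"x": -2.2,"y": 0.2,"z": 0,"turn": 0}

```text
time_s: 6.2
eef_pos: [0.5634, 0.0098, 0.1654]
eef_rot: [-2.6, -1.759, -0.005]
ft_force: [2.9, 8.3, -5.2]
opening: 0.0008
```

```bash
python3 -c "
from h import *
go((0,.0335,.165))
p,d=grab('wrist','w6')
cv2.imwrite('pics/w6z.png',cv2.resize(p[0:270,240:440],None,fx=2.2,fy=2.2,interpolation=cv2.INTER_CUBIC))"
```

```text
t 6.2 tcp clamp mm [ -0.1782  34.8504 165.4319] shift cm [-0.1353  0.0168  0.0427] yaw err to clamp y deg -0.42339854205906857 tilt [ 0.001   0.0037 -1.    ] F clamp [-0.461   8.8204 -5.163 ] open 0.0008209454409054514 q [-0.1565  0.3978  0.1166  1.8539 -0.0626  0.8922 -0.3906]
```

View pics/w6z.png

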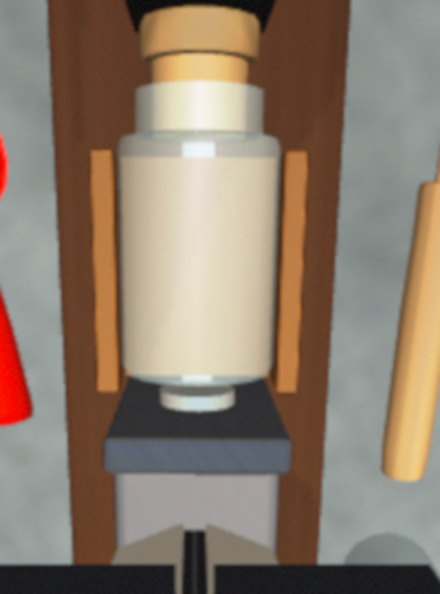

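The wrist view shows the jaw on the stopper head (zoom row 10) and the jar base almost at the stop disc (row 385). The stopper is still proud. I finish the stroke and let go.

servo_tool:
  increments:
    - {"x": -0.15,"y": 0,"z": 0,"turn": 0}
    - {"x": -0.15,"y": 0,"z": 0,"turn": 0}

```text
time_s: 6.42
eef_pos: [0.563, 0.0089, 0.1654]
eef_rot: [-2.599, -1.76, -0.005]
ft_force: [3.1, 9.6, -4.5]
opening: 0.0003
```

```bash
python3 -c "
from h import *
go((0,.0335,.165))"
```

```text
t 6.4167 tcp clamp mm [ -0.1869  33.8206 165.4368] shift cm [-0.0324  0.0185  0.0435] yaw err to clamp y deg -0.4543714025671896 tilt [ 0.0013  0.0039 -1.    ] F clamp [-0.809  10.0491 -4.4689] open 0.0002824366064482822 q [-0.1549  0.3969  0.1167  1.8551 -0.0628  0.8915 -0.3881]
```

servo_tool:
  increments:
    - {"x": 0.5,"y": 0,"z": 0,"turn": 0}
    - {"x": 1.0,"y": 0,"z": 0,"turn": 0}
    - {"x": 1.5,"y": 0,"z": 0,"turn": 0}
    - {"x": 2.0,"y": 0,"z": 0,"turn": 0}
    - {"x": 2.3,"y": 0,"z": 0,"turn": 0}
    - {"x": 2.3,"y": 0,"z": 0,"turn": 0}
    - {"x": 2.3,"y": 0,"z": 0,"turn": 0}

```text
time_s: 7.0
eef_pos: [0.5713, 0.0262, 0.1658]
eef_rot: [2.603, 1.758, -0.001]
ft_force: [-0.4, -0.2, -0.4]
opening: 0.0001
```

```bash
python3 -c "
from h import *
go((0,.0335,.165))
p,d=grab('wrist','w7')
s=env.get_state(); P=W2C(pts('wrist',d,s['eef_pos'],s['eef_rot']))*1000
for v in range(0,240,5): print(v,np.round(P[v,328],1),p[v,328])
cv2.imwrite('pics/w7z.png',cv2.resize(p[0:270,240:440],None,fx=2.2,fy=2.2,interpolation=cv2.INTER_CUBIC))"
```

```text
t 7.0 tcp clamp mm [  0.9106  52.9429 165.8225] shift cm [-1.9437 -0.1018  0.0837] yaw err to clamp y deg -0.31641321946138656 tilt [ 0.0002 -0.0009 -1.    ] F clamp [-0.2545 -0.3559 -0.4025] open 8.937695063383831e-05 q [-0.1842  0.4112  0.1142  1.832  -0.0569  0.9014 -0.4269]
0 [  0.8 175.6 135.1] [101  87  81]
5 [  0.9 173.7 134.2] [71 69 69]
10 [  0.9 172.9 128.4] [32 30 30]
15 [  0.9 171.6 124. ] [42 40 36]
20 [  0.9 169.4 123.9] [46 42 38]
25 [  0.9 167.3 122.9] [43 41 37]
30 [  0.9 164.8 124.1] [36 35 31]
35 [  0.9 163.9 115. ] [17 17 16]
40 [  0.9 163.8  98.5] [22 27 35]
45 [  0.9 159.  114.8] [120 175 215]
50 [  0.9 156.6 114.1] [120 172 212]
55 [  1.  154.  115.3] [116 172 210]
60 [  1.  151.5 115.1] [ 89 141 180]
65 [  1.  149.3 111.5] [147 206 239]
70 [  1.  146.7 111.6] [148 208 240]
75 [  1.  143.8 117. ] [239 244 248]
80 [  1.  141.2 115.9] [240 244 248]
85 [  1.  138.6 116.8] [240 245 249]
90 [  1.  136.  115.4] [240 245 249]
95 [  1.1 133.3 118.5] [222 230 233]
100 [  1.1 130.7 121.2] [216 230 234]
105 [  1.1 128.1 119.5] [208 228 235]
110 [  1.1 125.5 122.5] [207 22
[... 244 characters left out ...]
2 106.4 122.1] [202 226 233]
150 [  1.2 103.5 121.4] [201 226 233]
155 [  1.2 100.5 120.6] [200 225 232]
160 [  1.2  97.4 119.5] [200 224 231]
165 [  1.2  94.8 121.2] [198 223 231]
170 [  1.2  91.8 120.7] [199 223 231]
175 [  1.3  88.9 121.2] [198 223 231]
180 [  1.3  86.  121.2] [195 221 229]
185 [  1.3  82.8 120.8] [195 221 229]
190 [  1.3  80.  121.7] [195 221 229]
195 [  1.3  76.9 121.4] [238 239 230]
200 [  1.3  73.6 120.9] [205 212 200]
205 [  1.3  70.3 120.3] [170 177 169]
210 [  1.4  63.8 110.5] [223 220 206]
215 [  1.4  61.1 112.5] [60 59 59]
220 [  1.4  60.8 120.5] [51 51 52]
225 [  1.4  60.7 128.7] [51 51 52]
230 [  1.4  60.2 135. ] [94 90 87]
235 [  1.4  57.2 135.3] [114 100  92]
```

View pics/w7z.png

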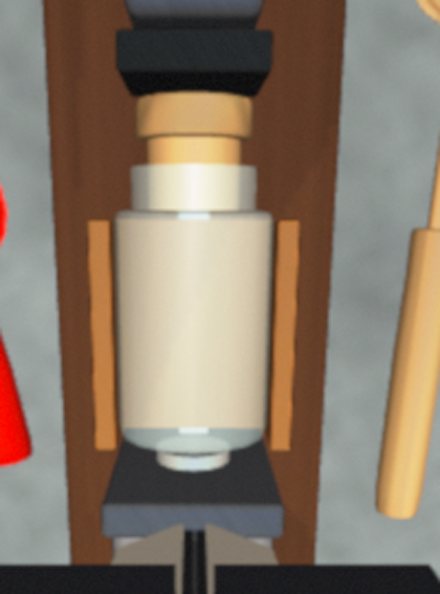

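The stroke-3 picture shows the jaw face at y≈163 (36 mm walked) and the stopper head 6 mm proud. I start stroke 4 carefully.

servo_tool:
  increments:
    - {"x": -0.4,"y": 0,"z": 0,"turn": 0}
    - {"x": -0.7,"y": 0,"z": 0,"turn": 0}
    - {"x": -1.0,"y": 0,"z": 0,"turn": 0}
    - {"x": -1.3,"y": 0,"z": 0,"turn": 0}
    - {"x": -1.5,"y": 0,"z": 0,"turn": 0}
    - {"x": -1.5,"y": 0,"z": 0,"turn": 0}

```text
time_s: 7.55
eef_pos: [0.5669, 0.016, 0.1659]
eef_rot: [-2.601, -1.76, -0.008]
ft_force: [4.3, 7.3, -4.3]
opening: 0.0004
```

```bash
python3 -c "
from h import *
go((0,.0335,.165))"
```

```text
t 7.55 tcp clamp mm [  0.6796  41.886  165.9304] shift cm [-0.8385 -0.0744  0.089 ] yaw err to clamp y deg -0.43198674767607825 tilt [ 0.0033  0.0037 -1.    ] F clamp [ 1.2287  8.3504 -4.2827] open 0.00043940618814423455 q [-0.1653  0.4016  0.1147  1.8466 -0.0619  0.8933 -0.4018]
```

servo_tool:
  increments:
    - {"x": -0.2,"y": 0,"z": 0,"turn": 0}
    - {"x": -0.3,"y": 0,"z": 0,"turn": 0}
    - {"x": -0.3,"y": 0,"z": 0,"turn": 0}

```text
time_s: 7.8
eef_pos: [0.5664, 0.0149, 0.166]
eef_rot: [-2.599, -1.762, -0.01]
ft_force: [6.0, 11.3, -5.8]
opening: 0.0002
```

servo_tool:
  increments:
    - {"x": -0.2,"y": 0,"z": 0,"turn": 0}
    - {"x": -0.3,"y": 0,"z": 0,"turn": 0}
    - {"x": -0.3,"y": 0,"z": 0,"turn": 0}

```text
time_s: 8.05
eef_pos: [0.5653, 0.0123, 0.166]
eef_rot: [-2.599, -1.762, -0.011]
ft_force: [6.4, 10.7, -6.3]
opening: 0.0
```

```bash
python3 -c "
from h import *
go((0,.0335,.165))"
```

```text
t 8.05 tcp clamp mm [  0.6388  37.8909 165.976 ] shift cm [-0.4391 -0.0681  0.0945] yaw err to clamp y deg -0.524761040286848 tilt [ 0.0045  0.0053 -1.    ] F clamp [ 1.8774 12.3447 -6.311 ] open 3.423507090763851e-05 q [-0.1583  0.3981  0.1148  1.8517 -0.0637  0.8903 -0.3918]
```

servo_tool:
  increments:
    - {"x": -0.2,"y": 0,"z": 0,"turn": 0}
    - {"x": -0.2,"y": 0,"z": 0,"turn": 0}
    - {"x": -0.2,"y": 0,"z": 0,"turn": 0}

```text
time_s: 8.3
eef_pos: [0.5647, 0.0106, 0.166]
eef_rot: [-2.599, -1.762, -0.011]
ft_force: [6.0, 11.1, -6.5]
opening: 0.0007
```

```bash
python3 -c "
from h import *
go((0,.0335,.165))"
```

```text
t 8.3 tcp clamp mm [  0.6498  36.0666 165.9915] shift cm [-0.2567 -0.0676  0.0973] yaw err to clamp y deg -0.5344793977750542 tilt [ 0.0047  0.0054 -1.    ] F clamp [ 1.3181 12.5136 -6.4526] open 0.0006519810621900607 q [-0.1558  0.3969  0.1152  1.8535 -0.0639  0.8896 -0.3885]
```

servo_tool:
  increments:
    - {"x": -0.2,"y": 0,"z": 0,"turn": 0}
    - {"x": -0.2,"y": 0,"z": 0,"turn": 0}
    - {"x": -0.2,"y": 0,"z": 0,"turn": 0}

```text
time_s: 8.55
eef_pos: [0.5641, 0.0092, 0.166]
eef_rot: [-2.598, -1.762, -0.011]
ft_force: [7.2, 11.6, -6.8]
opening: 0.0003
```

```bash
python3 -c "
from h import *
go((0,.0335,.165))
p,d=grab('wrist','w8')
s=env.get_state(); P=W2C(pts('wrist',d,s['eef_pos'],s['eef_rot']))*1000
for v in range(0,60,4): print(v,np.round(P[v,328],1),p[v,328])
cv2.imwrite('pics/w8z.png',cv2.resize(p[0:270,240:440],None,fx=2.2,fy=2.2,interpolation=cv2.INTER_CUBIC))"
```

```text
t 8.55 tcp clamp mm [  0.6466  34.4933 165.9875] shift cm [-0.0994 -0.0658  0.0979] yaw err to clamp y deg -0.5506290068458105 tilt [ 0.0049  0.0058 -1.    ] F clamp [ 2.2742 13.4557 -6.8298] open 0.0003398541597637681 q [-0.1533  0.3958  0.1154  1.8553 -0.0643  0.8888 -0.3851]
0 [  0.1 160.3 124.6] [33 32 33]
4 [  0.1 158.1 126.4] [43 41 38]
8 [  0.1 156.7 125.1] [44 40 38]
12 [  0.2 155.3 123.3] [43 42 38]
16 [  0.2 153.4 123.4] [42 40 38]
20 [  0.2 151.6 123.5] [36 36 32]
24 [  0.2 151.  117.3] [17 13 14]
28 [  0.2 149.6 114.6] [113 169 208]
32 [  0.2 147.6 114.5] [116 169 209]
36 [  0.3 145.7 114.2] [117 168 206]
40 [  0.3 143.7 114.5] [117 170 209]
44 [  0.3 141.7 114.7] [109 167 208]
48 [  0.3 139.6 115.4] [236 240 246]
52 [  0.3 137.5 116.4] [237 242 246]
56 [  0.4 135.6 115.1] [237 242 246]
```

View pics/w8z.png

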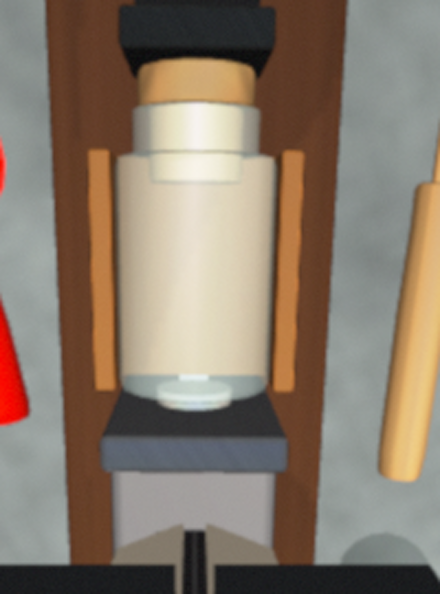

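The picture shows the stopper head (zoom row 80) on the jar's rim with the jaw against it. The trigger is about 1 mm from its end, so I push on to take the tooth, then re-squeeze.

servo_tool:
  increments:
    - {"x": -0.2,"y": 0,"z": 0,"turn": 0}
    - {"x": -0.2,"y": 0,"z": 0,"turn": 0}
    - {"x": -0.2,"y": 0,"z": 0,"turn": 0}

```text
time_s: 8.85
eef_pos: [0.5637, 0.0084, 0.166]
eef_rot: [-2.597, -1.763, -0.013]
ft_force: [7.8, 13.7, -7.7]
opening: 0.0005
```

```bash
python3 -c "
from h import *
go((0,.0335,.165))"
```

```text
t 8.85 tcp clamp mm [  0.6222  33.6732 166.0011] shift cm [-0.0175 -0.0627  0.0998] yaw err to clamp y deg -0.6020037081222578 tilt [ 0.0057  0.0068 -1.    ] F clamp [ 2.0145 15.6708 -7.6636] open 0.00046083072632233763 q [-0.151   0.3947  0.1149  1.8568 -0.0654  0.8874 -0.3817]
```

servo_tool:
  increments:
    - {"x": 0.5,"y": 0,"z": 0,"turn": 0}
    - {"x": 1.0,"y": 0,"z": 0,"turn": 0}
    - {"x": 1.5,"y": 0,"z": 0,"turn": 0}
    - {"x": 2.0,"y": 0,"z": 0,"turn": 0}
    - {"x": 2.5,"y": 0,"z": 0,"turn": 0}
    - {"x": 2.5,"y": 0,"z": 0,"turn": 0}
    - {"x": 2.5,"y": 0,"z": 0,"turn": 0}

```text
time_s: 9.43
eef_pos: [0.57, 0.0245, 0.1656]
eef_rot: [2.603, 1.758, -0.002]
ft_force: [-0.3, -1.3, -0.9]
opening: 0.0004
```

```bash
python3 -c "
from h import *
go((0,.0335,.165))
p,d=grab('wrist','w9')
s=env.get_state(); P=W2C(pts('wrist',d,s['eef_pos'],s['eef_rot']))*1000
for v in range(0,110,4): print(v,np.round(P[v,328],1),p[v,328])
cv2.imwrite('pics/w9z.png',cv2.resize(p[0:270,240:440],None,fx=2.2,fy=2.2,interpolation=cv2.INTER_CUBIC))"
```

```text
t 9.4333 tcp clamp mm [  0.3801  50.922  165.5894] shift cm [-1.7419 -0.0481  0.061 ] yaw err to clamp y deg -0.33196812769895356 tilt [-0.0009 -0.0009 -1.    ] F clamp [ 0.1541 -1.295  -0.8677] open 0.0003560717190307448 q [-0.1817  0.41    0.1145  1.8345 -0.0571  0.9012 -0.4237]
0 [  0.4 173.6 133.7] [94 88 85]
4 [  0.4 171.6 135.2] [106  91  84]
8 [  0.4 169.9 135.7] [103  88  81]
12 [  0.4 168.4 134.9] [109  93  85]
16 [  0.4 166.4 136.1] [108  92  85]
20 [  0.4 165.  134.8] [106  92  85]
24 [  0.4 163.3 134.9] [95 86 81]
28 [  0.4 161.7 134.1] [69 66 66]
32 [  0.4 160.8 128.6] [33 32 32]
36 [  0.4 159.7 124.3] [41 40 38]
40 [  0.5 158.1 122.9] [45 42 38]
44 [  0.5 156.  124.1] [42 40 38]
48 [  0.5 154.  124.7] [44 41 38]
52 [  0.5 152.2 124.1] [35 32 30]
56 [  0.5 151.8 110.2] [17 17 20]
60 [  0.5 149.4 113.8] [110 166 208]
64 [  0.5 147.2 114.9] [117 174 215]
68 [  0.5 145.2 115. ] [119 173 213]
72 [  0.5 143.2 114.3] [119 174 213]
76 [  0.5 141.2 112.9] [114 174 215]
80 [  0.5 139.  116.5] [240 244 248]
84 [  0.6 136.9 116. ] [239 244 248]
88 [  0.6 134.8 116.5] [238 244 248]
92 [  0.6 132.7 117. ] [237 244 248]
96 [  0.6 130.6 116.1] [236 244 248]
100 [  0.6 128.5 120.6] [190 217 222]
104 [  0.6 126.4 121.7] [229 244 246]
108 [  0.6 124.3 121.6] [230 245 247]
```

View pics/w9z.png

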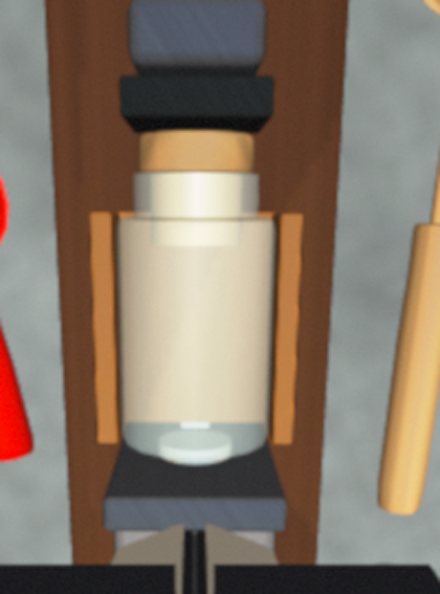

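The jaw is held at y≈151 (48 mm), with the stopper head on the rim. Now the last squeeze, under force watch.

servo_tool:
  increments:
    - {"x": -0.2,"y": 0,"z": 0,"turn": 0}
    - {"x": -0.4,"y": 0,"z": 0,"turn": 0}
    - {"x": -0.6,"y": 0,"z": 0,"turn": 0}
    - {"x": -0.7,"y": 0,"z": 0,"turn": 0}
    - {"x": -0.7,"y": 0,"z": 0,"turn": 0}

```text
time_s: 9.9
eef_pos: [0.5687, 0.0212, 0.1657]
eef_rot: [-2.601, -1.76, -0.006]
ft_force: [3.1, 6.9, -4.7]
opening: 0.0005
```

```bash
python3 -c "
from h import *
go((0,.0335,.165))"
```

```text
t 9.9 tcp clamp mm [  0.4208  47.338  165.7251] shift cm [-1.3837 -0.0523  0.0674] yaw err to clamp y deg -0.42154815823870956 tilt [ 0.0023  0.0031 -1.    ] F clamp [ 0.2483  7.5187 -4.7176] open 0.0004981117094608217 q [-0.1731  0.4056  0.1133  1.8409 -0.0609  0.8959 -0.412 ]
```

servo_tool:
  increments:
    - {"x": -0.15,"y": 0,"z": 0,"turn": 0}
    - {"x": -0.3,"y": 0,"z": 0,"turn": 0}
    - {"x": -0.3,"y": 0,"z": 0,"turn": 0}

```text
time_s: 10.15
eef_pos: [0.5684, 0.0203, 0.1658]
eef_rot: [-2.599, -1.761, -0.009]
ft_force: [5.9, 10.1, -6.4]
opening: 0.0005
```

```bash
python3 -c "
from h import *
go((0,.0335,.165))"
```

```text
t 10.15 tcp clamp mm [  0.4235  46.3797 165.8017] shift cm [-1.288  -0.0537  0.0723] yaw err to clamp y deg -0.49760867459790326 tilt [ 0.0038  0.005  -1.    ] F clamp [ 1.6502 11.5382 -6.3826] open 0.0004993759684190466 q [-0.17    0.4039  0.1125  1.8432 -0.0627  0.8936 -0.407 ]
```

servo_tool:
  increments:
    - {"x": -0.15,"y": 0,"z": 0,"turn": 0}
    - {"x": -0.3,"y": 0,"z": 0,"turn": 0}
    - {"x": -0.4,"y": 0,"z": 0,"turn": 0}
    - {"x": -0.4,"y": 0,"z": 0,"turn": 0}

```text
time_s: 10.48
eef_pos: [0.5678, 0.0191, 0.1659]
eef_rot: [-2.597, -1.763, -0.014]
ft_force: [9.5, 14.4, -8.9]
opening: 0.0004
```

```bash
python3 -c "
from h import *
go((0,.0335,.165))"
```

```text
t 10.4833 tcp clamp mm [  0.3953  45.1154 165.8605] shift cm [-1.1618 -0.052   0.0753] yaw err to clamp y deg -0.6032564083065516 tilt [ 0.0058  0.0075 -1.    ] F clamp [ 3.343  16.9591 -8.8711] open 0.00043264515414957754 q [-0.1658  0.4018  0.1114  1.8463 -0.0651  0.8905 -0.4004]
```

servo_tool:
  increments:
    - {"x": -0.15,"y": 0,"z": 0,"turn": 0}
    - {"x": -0.3,"y": 0,"z": 0,"turn": 0}
    - {"x": -0.4,"y": 0,"z": 0,"turn": 0}
    - {"x": -0.4,"y": 0,"z": 0,"turn": 0}

```text
time_s: 10.82
eef_pos: [0.5674, 0.018, 0.1659]
eef_rot: [-2.594, -1.765, -0.019]
ft_force: [11.7, 19.4, -11.8]
opening: 0.0005
```

```bash
python3 -c "
from h import *
go((0,.0335,.165))
p,d=grab('wrist','w10')
s=env.get_state(); P=W2C(pts('wrist',d,s['eef_pos'],s['eef_rot']))*1000
for v in range(0,80,4): print(v,np.round(P[v,328],1),p[v,328])"
```

```text
t 10.8167 tcp clamp mm [  0.3871  43.8655 165.9386] shift cm [-1.037  -0.0519  0.0811] yaw err to clamp y deg -0.7139735637058937 tilt [ 0.0078  0.0099 -0.9999] F clamp [  3.4856  22.3564 -11.836 ] open 0.0005436198229022172 q [-0.1616  0.3996  0.1103  1.8492 -0.0674  0.8876 -0.3937]
0 [ -0.4 167.2 136.1] [105  90  82]
4 [ -0.4 165.5 136.3] [105  89  82]
8 [ -0.4 164.  135.5] [105  90  83]
12 [ -0.4 162.2 136.1] [103  88  82]
16 [ -0.3 160.9 134.5] [82 76 75]
20 [ -0.3 159.8 131.2] [40 40 41]
24 [ -0.3 159.3 124.8] [30 27 29]
28 [ -0.3 157.7 123.7] [45 42 39]
32 [ -0.2 155.7 124.4] [43 40 36]
36 [ -0.2 153.9 123.8] [41 38 36]
40 [ -0.2 151.8 125.5] [41 40 37]
44 [ -0.2 150.6 120.9] [17 17 18]
48 [ -0.1 149.7 113.5] [107 164 204]
52 [ -0.1 147.7 113.2] [116 173 213]
56 [ -0.1 145.4 115. ] [118 171 210]
60 [ -0.  143.4 114.8] [118 173 211]
64 [ -0.  141.3 115.8] [114 171 211]
68 [ -0.  139.1 117.2] [235 241 246]
72 [  0.  137.1 116.3] [236 242 246]
76 [  0.1 135.1 115.4] [236 242 246]
```

Push is 22.4 N, so the jaw force is about 15 N. I nudge slightly and hold for over a second.

servo_tool:
  increments:
    - {"x": -0.05,"y": 0,"z": 0,"turn": 0}
    - {"x": -0.05,"y": 0,"z": 0,"turn": 0}
    - {"x": -0.05,"y": 0,"z": 0,"turn": 0}
    - {"x": -0.05,"y": 0,"z": 0,"turn": 0}
    - {"x": -0.05,"y": 0,"z": 0,"turn": 0}
    - {"x": -0.05,"y": 0,"z": 0,"turn": 0}
    - {"x": -0.05,"y": 0,"z": 0,"turn": 0}
    - {"x": -0.05,"y": 0,"z": 0,"turn": 0}

```text
time_s: 11.53
eef_pos: [0.5673, 0.0179, 0.166]
eef_rot: [-2.594, -1.766, -0.019]
ft_force: [11.9, 20.5, -11.7]
opening: 0.0005
```

servo_tool:
  increments:
    - {"x": 0,"y": 0,"z": 0,"turn": 0}
    - {"x": 0,"y": 0,"z": 0,"turn": 0}
    - {"x": 0,"y": 0,"z": 0,"turn": 0}
    - {"x": 0,"y": 0,"z": 0,"turn": 0}
    - {"x": 0,"y": 0,"z": 0,"turn": 0}
    - {"x": 0,"y": 0,"z": 0,"turn": 0}
    - {"x": 0,"y": 0,"z": 0,"turn": 0}
    - {"x": 0,"y": 0,"z": 0,"turn": 0}

```text
time_s: 12.2
eef_pos: [0.5673, 0.0179, 0.1659]
eef_rot: [-2.594, -1.766, -0.019]
ft_force: [11.9, 20.4, -12.7]
opening: 0.0006
```

```bash
python3 -c "
from h import *
go((0,.0335,.165))"
```

```text
t 12.2 tcp clamp mm [  0.3814  43.7734 165.9497] shift cm [-1.0279 -0.0517  0.0821] yaw err to clamp y deg -0.7400174433377238 tilt [ 0.008   0.0101 -0.9999] F clamp [  3.2742  23.3963 -12.6762] open 0.0006095149932910347 q [-0.1612  0.3995  0.1101  1.8495 -0.0675  0.8874 -0.3929]
```

Held for 1.4 s at 23 N push. Now let go, lift and go over to the tab.

servo_tool:
  increments:
    - {"x": 0.6,"y": 0,"z": 0,"turn": 0}
    - {"x": 1.2,"y": 0,"z": 0,"turn": 0}
    - {"x": 1.8,"y": 0,"z": 0,"turn": 0}
    - {"x": 2.4,"y": 0,"z": 0,"turn": 0}
    - {"x": 2.6,"y": 0,"z": -1,"turn": 0}
    - {"x": 2.6,"y": 0,"z": -4,"turn": 0}
    - {"x": 2.6,"y": 0,"z": -6.5,"turn": 0}
    - {"x": 2.6,"y": 0,"z": -6.5,"turn": 0}

```text
time_s: 12.87
eef_pos: [0.5764, 0.0312, 0.2368]
eef_rot: [2.6, 1.754, 0.012]
ft_force: [0.9, -0.5, 0.7]
opening: 0.0004
```

```bash
python3 -c "
from h import *
go((0,-.077,.230))"
```

```text
t 12.8667 tcp clamp mm [  3.7268  59.591  236.7801] shift cm [-13.6596  -0.4401   0.6257] yaw err to clamp y deg -0.2616171489986137 tilt [ 0.0087  0.0003 -1.    ] F clamp [ 1.0244 -0.1331  0.733 ] open 0.00040222963085435317 q [-0.198   0.3338  0.1204  1.763  -0.0452  1.0387 -0.4454]
```

servo_tool:
  increments:
    - {"x": -3,"y": -0.2,"z": 0,"turn": 0}
    - {"x": -6.5,"y": -0.3,"z": 0,"turn": 0}
    - {"x": -10,"y": -0.4,"z": 0,"turn": 0}
    - {"x": -12.5,"y": -0.4,"z": 0,"turn": 0}
    - {"x": -13.6,"y": -0.4,"z": 0,"turn": 0}
    - {"x": -13.6,"y": -0.4,"z": 0,"turn": 0}
    - {"x": -13.6,"y": -0.4,"z": 0,"turn": 0}
    - {"x": -13.6,"y": -0.4,"z": 0,"turn": 0}

```text
time_s: 13.53
eef_pos: [0.5195, -0.0906, 0.2309]
eef_rot: [-2.601, -1.761, -0.002]
ft_force: [-0.0, -0.4, 0.2]
opening: 0.0007
```

```bash
python3 -c "
from h import *
go((0,-.077,.165))
p,d=grab('scene','s11')
cv2.imwrite('pics/s11z.png',cv2.resize(p[130:285,310:435],None,fx=3.8,fy=3.8,interpolation=cv2.INTER_CUBIC))
p,d=grab('wrist','w11')
"
```

```text
t 13.5333 tcp clamp mm [ -2.7554 -74.7396 230.9084] shift cm [-0.2356  0.2723  6.5906] yaw err to clamp y deg -0.4634013929912098 tilt [ 0.0006  0.001  -1.    ] F clamp [ 0.1312 -0.3316  0.2464] open 0.0006504361841827399 q [-0.0291  0.2583  0.1781  1.8828 -0.0549  1.0046 -0.2076]
```

View pics/s11z.png

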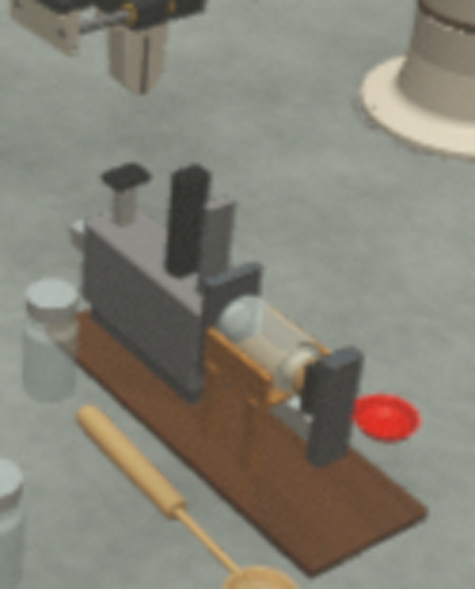

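View pics/w11.png

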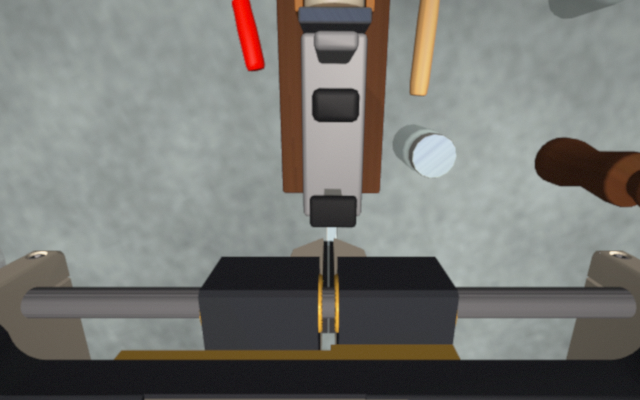

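The pictures show the tool above the tab (wrist pixel (333,211)) and the jaw holding the closed jar. Now I press down.

servo_tool:
  increments:
    - {"x": -0.1,"y": 0.25,"z": 2.5,"turn": 0}
    - {"x": -0.1,"y": 0.25,"z": 5.5,"turn": 0}
    - {"x": -0.1,"y": 0.25,"z": 6.6,"turn": 0}
    - {"x": -0.1,"y": 0.25,"z": 7.0,"turn": 0}
    - {"x": -0.1,"y": 0.25,"z": 7.3,"turn": 0}
    - {"x": -0.1,"y": 0.25,"z": 7.6,"turn": 0}
    - {"x": -0.1,"y": 0.25,"z": 7.9,"turn": 0}
    - {"x": -0.1,"y": 0.25,"z": 7.9,"turn": 0}

```text
time_s: 14.3
eef_pos: [0.5216, -0.0942, 0.1524]
eef_rot: [2.602, 1.759, 0.002]
ft_force: [0.1, 0.7, 2.9]
opening: 0.0001
```

```bash
python3 -c "
from h import *
go((0,-.077,.151))"
```

```text
t 14.3 tcp clamp mm [  0.5027 -77.2836 152.4423] shift cm [ 0.0286 -0.0503  0.1442] yaw err to clamp y deg -0.36253860183946574 tilt [ 0.0019  0.     -1.    ] F clamp [-0.1464  0.7415  2.887 ] open 0.00012640385033934432 q [-0.0126  0.363   0.1701  1.9467 -0.0814  0.8365 -0.1809]
```

servo_tool:
  increments:
    - {"x": 0,"y": 0,"z": 0.2,"turn": 0}
    - {"x": 0,"y": 0,"z": 0.3,"turn": 0}
    - {"x": 0,"y": 0,"z": 0.3,"turn": 0}
    - {"x": 0,"y": 0,"z": 0.3,"turn": 0}
    - {"x": 0,"y": 0,"z": 0.3,"turn": 0}
    - {"x": 0,"y": 0,"z": 0.3,"turn": 0}
    - {"x": 0,"y": 0,"z": 0.3,"turn": 0}
    - {"x": 0,"y": 0,"z": 0.3,"turn": 0}

```text
time_s: 14.97
eef_pos: [0.5218, -0.0945, 0.1502]
eef_rot: [2.602, 1.758, 0.003]
ft_force: [-2.9, 0.9, 9.3]
opening: -0.0001
```

```bash
python3 -c "
from h import *
go((0,-.077,.151))
p,d=grab('scene','s12')
cv2.imwrite('pics/s12z.png',cv2.resize(p[130:285,310:435],None,fx=3.8,fy=3.8,interpolation=cv2.INTER_CUBIC))
"
```

```text
t 14.9667 tcp clamp mm [  0.7587 -77.4649 150.1819] shift cm [ 0.047  -0.0754 -0.0819] yaw err to clamp y deg -0.3408862613080186 tilt [ 0.0025 -0.     -1.    ] F clamp [-3.0547 -0.2611  9.2827] open -5.482236646699737e-05 q [-0.0117  0.3663  0.1697  1.9483 -0.0825  0.831  -0.1799]
```

View pics/s12z.png

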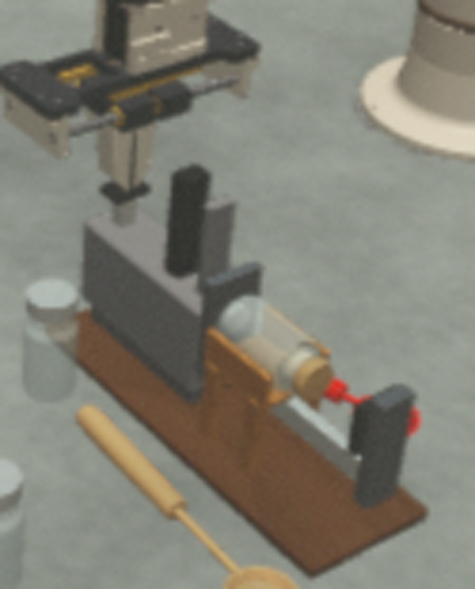

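The tab is bottomed and the jaw (385,440) has sprung open, with the closed jar still in its cradle. I hold briefly, then lift off.

servo_tool:
  increments:
    - {"x": 0,"y": 0,"z": 0,"turn": 0}
    - {"x": 0,"y": 0,"z": 0,"turn": 0}
    - {"x": 0,"y": 0,"z": 0,"turn": 0}
    - {"x": 0,"y": 0,"z": -0.7,"turn": 0}
    - {"x": 0,"y": 0,"z": -1.5,"turn": 0}
    - {"x": 0,"y": 0,"z": -4.5,"turn": 0}
    - {"x": 0,"y": 0,"z": -8,"turn": 0}
    - {"x": 0,"y": 0,"z": -9,"turn": 0}

```text
time_s: 15.68
eef_pos: [0.5231, -0.0951, 0.2438]
eef_rot: [2.6, 1.756, 0.008]
ft_force: [0.5, 1.2, -0.5]
opening: 0.0006
```

servo_tool:
  increments:
    - {"x": 2,"y": 0,"z": 0,"turn": 0}
    - {"x": 5,"y": 0,"z": 0,"turn": 0}
    - {"x": 9,"y": 0,"z": 0,"turn": 0}
    - {"x": 12,"y": 0,"z": 0,"turn": 0}
    - {"x": 13.5,"y": 0,"z": 0,"turn": 0}
    - {"x": 13.5,"y": 0,"z": 0,"turn": 0}
    - {"x": 13.5,"y": 0,"z": 0,"turn": 0}
    - {"x": 13.5,"y": 0,"z": 0,"turn": 0}

```text
time_s: 16.35
eef_pos: [0.5706, 0.029, 0.2385]
eef_rot: [2.604, 1.756, -0.002]
ft_force: [-0.2, -0.7, -0.0]
opening: 0.0004
```

```bash
python3 -c "
from h import *
go((0,.062,.237))
p,d=grab('wrist','w13')
s=env.get_state(); P=W2C(pts('wrist',d,s['eef_pos'],s['eef_rot']))*1000
for v in range(0,100,4): print(v,np.round(P[v,328],1),p[v,328])
cv2.imwrite('pics/w13z.png',cv2.resize(p[0:270,240:440],None,fx=2.2,fy=2.2,interpolation=cv2.INTER_CUBIC))
p,d=grab('scene','s13')
cv2.imwrite('pics/s13z.png',cv2.resize(p[150:305,240:435],None,fx=3.8,fy=3.8,interpolation=cv2.INTER_CUBIC))
"
```

```text
t 16.35 tcp clamp mm [ -0.8151  55.3222 238.5312] shift cm [0.6676 0.0845 0.1521] yaw err to clamp y deg -0.2520351842216074 tilt [-0.0008 -0.0013 -1.    ] F clamp [ 0.0918 -0.7423 -0.0214] open 0.0004140665189932363 q [-0.1951  0.3276  0.1194  1.7673 -0.0428  1.0502 -0.4446]
0 [ -0.6 199.9 114.9] [15 15 17]
4 [ -0.6 199.8 104.3] [15 15 16]
8 [ -0.6 199.9  91.8] [14 13 13]
12 [ -0.6 201.6  70.6] [221 206 191]
16 [ -0.6 198.7  70.2] [224 211 195]
20 [ -0.6 195.5  70.9] [224 211 196]
24 [ -0.6 192.8  69.5] [225 213 196]
28 [ -0.6 189.4  71.3] [226 213 198]
32 [ -0.6 186.7  69.4] [227 214 198]
36 [ -0.6 183.4  70.7] [227 215 201]
40 [ -0.5 180.1  71.6] [226 215 199]
44 [ -0.5 177.3  69.7] [227 216 201]
48 [ -0.5 174.   70.5] [228 217 201]
52 [ -0.5 170.9  70.7] [227 217 201]
56 [ -0.5 167.8  69.4] [228 218 202]
60 [ -0.5 164.5  70.5] [228 219 203]
64 [ -0.5 161.3  69.9] [228 218 202]
68 [ -0.5 158.1  69.2] [228 219 204]
72 [ -0.5 154.8  70.5] [228 219 204]
76 [ -0.5 149.2 113.8] [120 168 206]
80 [ -0.4 146.4 113.6] [118 176 216]
84 [ -0.4 143.5 113.6] [120 175 215]
88 [ -0.4 140.6 112.2] [122 168 202]
92 [ -0.4 137.7 114.2] [231 242 246]
96 [ -0.4 134.8 116.6] [231 242 246]
```

View pics/w13z.png

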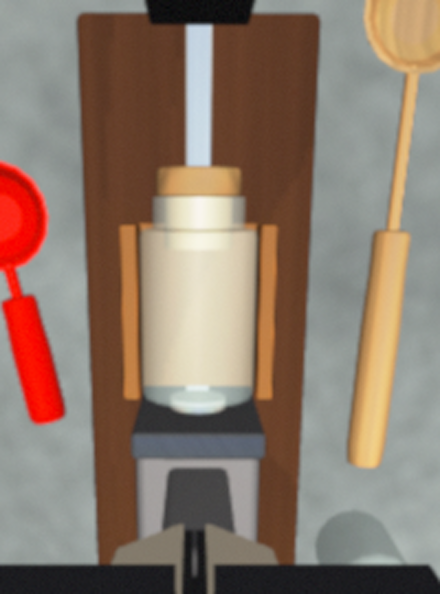

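View pics/s13z.png

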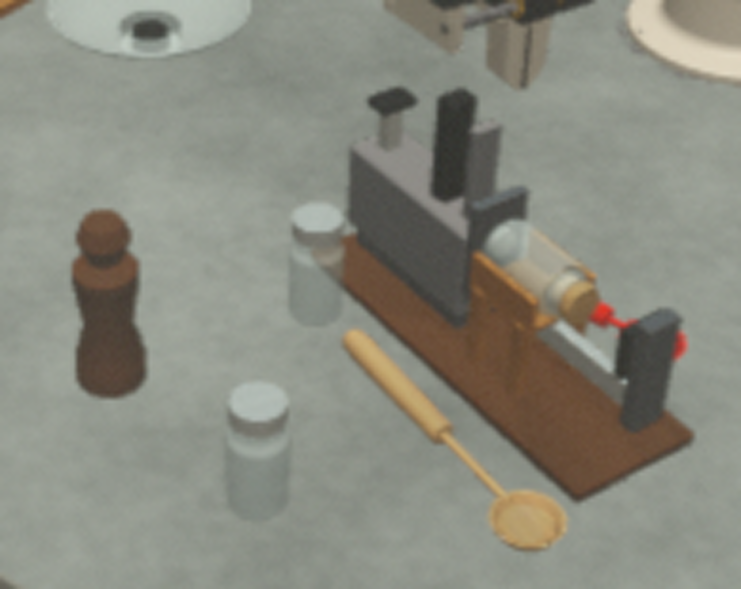

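The last pictures show the jaw face at y≈200 (fully open), the stopper head down on the rim, the jar in its cradle and the bystanders in place. I hand in.

```bash
python3 -c "
from workcell import order
print(order.sign_off())"
```

```text
the job is handed in; nothing more can be done
None
```

The stopper is pressed home in the jar and the clamp is released and fully open. I handed the job in after about 16.5 s on the robot's clock.

**Squeezing:** I pushed the trigger with closed fingers through four full strokes, walking the jaw 48 mm and bringing the stopper head onto the rim. A fifth squeeze reached about 22–23 N on the trigger, and I held it for about 1.4 s. I could not measure the jaw force directly. Taking off the spring and ratchet forces given for the trigger leaves about 15 N, or about 11–18 N allowing for how uncertain those are.

**Release:** After letting the trigger go I pressed the tab to its bottom. The jaw sprang back.

**Last checks:**
- The jaw face was at clamp y ≈ 200 mm, against 199 mm for fully open.
- The stopper head sat on the rim with no gap visible.
- The jar was lying in the cradle.
- In the last picture the mill, both spice jars and both spoons were where they started. The lid was only partly in view and looked in place.
- The tool was clear of everything.

No check failed. The one disagreement was my early image estimate that the stop disc stood out about 3–4 mm. The jaw's final position suggests nearer 1.5 mm, and this did not affect the result.

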